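Clamp a row of weld lugs in the jig

TASK

Set up the lugs for tack welding: flip the cam lever fully over to free the jig's sliding jaw, slide the jaw back, and stand every lug that is on the bench upright on the jig's bed in a single row from the fixed fence, bores facing along the bed and centred on the black line. Then slide the jaw up so that the row is snug with no gaps, flip the lever fully back to lock it, and leave the dial of the remote control turned to its broad white mark. Do not disturb the tin, the brush or the hammer.

Things in the scene. Friction and masses are not known exactly. Their poses are not given: they have to be found in the camera images.
- jig: Welding jig fixed to the bench: a flat bed 160 (x) x 320 (y) x 12 mm, top of the bed at z = 12 mm in its frame. Origin: centre of the bed's underside; its y runs along the bed, from the fixed fence towards the sliding jaw; its x is across the bed. A thin black centre line runs along the bed at x = 0. Nothing stands at the sides of the bed.
- fence_face (a point): Foot of the fixed fence's working face, on the bed at jig x = 0, y = -135 mm; the face looks to the jig's +y. The fence stands at the bed's -y end, 100 mm wide (x), 20 mm thick, top 50 mm above the bench.
- jaw (a joint): Gap between fence face and the sliding jaw's face, 0 to 0.165 m: the jaw slides along the jig's y. A steel block 100 mm wide (x), top 48 mm above the bench, reaching 126 mm back (+y) from its face. Freed, it slides with 2 N of friction and some damping, and stays where it is left; with the cam lever locked it is held fast. Four lugs in a row take 128 mm.
- jaw_grip (a point): Point in the jaw's grip fin: jig x = 0, 20 mm behind (+y of) the jaw face, 78 mm above the bench. The upright fin is 44 mm along jig x, 12 mm thick along jig y, and stands 48 to 95 mm above the bench. Pinch it along the jig's y from above to slide the jaw.
- cam_lever (a joint): Angle of the cam lever on the jaw, 0 to 1.8 rad, turning about the jig's +y. 0: fully over to the jig's -x side (0.9 rad from upright), jaw locked; 0.9: upright; 1.8: fully over to the jig's +x side, jaw free. The cam bites below about 0.5 rad. It takes about 2 N at the grip, up to 8 N where the cam bites, and stays where it is left.
- lever_pivot (a point): The cam lever's pivot: jig x = 0, 101 mm behind (+y of) the jaw face, 34.5 mm above the bench; its axis is parallel to the jig's y. Moves with the jaw: while the jaw is free, dragging the lever along the jig's y also slides the jaw.
- lever_grip (a point): Point in the cam lever's black grip, on the bar's centre line, 80 mm from the pivot; moves with the lever. The lever is a bar 95 mm long from the pivot, 14 mm wide along the jig's y, 12 mm thick (16 mm at the grip). Can be pinched from above along the jig's y and led round the pivot in an arc, or pushed.
- lug1: Weld-on steel lug: a foot block 48 mm long (x), 32 mm thick (y), 20 mm high with a half-round top of 20 mm radius on it, 40 mm tall in all, bored along y (dark disc on both flat faces). Origin at the centre of its foot, z up. Weighs about 0.28 kg. Stands on the bench at the start. Between two and four lugs are present.
- lug2: Weld-on steel lug: a foot block 48 mm long (x), 32 mm thick (y), 20 mm high with a half-round top of 20 mm radius on it, 40 mm tall in all, bored along y (dark disc on both flat faces). Origin at the centre of its foot, z up. Weighs about 0.28 kg. Stands on the bench at the start. Between two and four lugs are present.
- lug3: Weld-on steel lug: a foot block 48 mm long (x), 32 mm thick (y), 20 mm high with a half-round top of 20 mm radius on it, 40 mm tall in all, bored along y (dark disc on both flat faces). Origin at the centre of its foot, z up. Weighs about 0.28 kg. Stands on the bench at the start. Between two and four lugs are present.
- lug4: Weld-on steel lug: a foot block 48 mm long (x), 32 mm thick (y), 20 mm high with a half-round top of 20 mm radius on it, 40 mm tall in all, bored along y (dark disc on both flat faces). Origin at the centre of its foot, z up. Weighs about 0.28 kg. Stands on the bench at the start. Between two and four lugs are present.
- remote: Remote control box of the welding set, fixed to the bench, 110 x 100 x 30 mm; origin at the centre of its underside. A dial sits at the middle of its top; round it are fine ticks and one long broad white mark.
- dial (a joint): Angle of the dial on the remote control, 0 to 2.6 rad, growing clockwise seen from above. At 0 its white pointer line points to the box's -x; the broad white mark is at 1.3 rad. Light friction (0.03 N m), stays where it is left.
- dial_grip (a point): On the dial's axis, in the middle of its bar grip (42 mm long along the pointer, 14 mm thick, standing 8 to 38 mm above the dial's foot; top 70 mm above the bench); this point lies 60 mm above the bench. The point's x axis lies along the bar, the pointer being its -x end.
- tin: Closed round tin standing upright, 60 mm across, 75 mm tall; origin at the centre of its underside. Bystander: leave alone.
- brush: Wire brush with a wooden handle, about 200 mm long, lying beyond the jig. Bystander: leave alone.
- hammer: Hammer, about 260 mm long, lying beyond the jig. Bystander: leave alone.
Not all that is in view belongs to the job. Of the things that look like the remote, the middle-sized one is meant.

How it is judged:
By the outcome, as a careful person would: the job done as asked, in the order asked, and still so for the second after the job is handed in, with the robot touching nothing.
Of lug1, lug2, lug3, lug4 only 2 to 4 are there at a start; the rules pass over those that are not, and their reading is None.
At some moment in a run one of lug1, lug2, lug3, lug4 may be knocked a few centimetres aside while the robot is not near it.
It also fails if it takes over 208 s, if anything falls off the work surface, if the arm or the gripper's body presses on something with over 40 N, if the wrist force passes 120 N, or if a joint passes its speed limit or range.

ROBOT

A 6-joint arm with a two-finger parallel gripper is mounted at the origin on the work surface. World frame = base frame: x ahead of the robot, y to its left, z up, the work surface at z = 0. Lengths are in mm, angles in rad, forces in N, time in s.
With the tool pointing down it reaches from about 275 to 750 mm from the base axis. Payload 10.2 kg.
Tool frame: the origin (TCP) lies midway between the tips of the shut fingers; the grasp point (between the pads) lies 19 mm behind it; z points along the fingers, y is the line along which they close (so a half turn about z gives the same grasp; the last joint's range is limited). The gripper opens to 85 mm and grips with 20 to 120 N. Pads are 22 mm wide; open, the fingers measure 114 mm over their backs; the gripper's body (76 mm by 85 mm) begins 54 mm behind the grasp point. The pads swing forward as they close: fully open they stand 13 mm farther back than shut.
Start: joints at [-1.344, 0.313, 1.498, -0, 1.331, -0.223], TCP at [228.251, -472.792, 231.294] pointing down, gripper open.
Joint ranges: [-2.94, 2.94], [-0.97, 2.17], [0.19, 2.56], [-1.23, 4.37], [0.02, 3.11], [-2.88, 2.88]. Speed limits (rad/s): [2.39, 2.39, 3.01, 3.14, 3.14, 3.14].

INTERFACE

Orientations are given as a unit quaternion [w, x, y, z].
In Python, from rig import ctrl, capture, camera_info gives the robot as it stands.
- The arm moves only by the tool apply_moves, never from a script. Its argument "targets" is a list of rows, each a list of 3 entries, a list of its own where there are three numbers: the finger opening in mm, from 0 to 85.4, then the shift along the world's x, y, z in mm, then the turn, a rotation vector about the world's x, y, z in degrees. In form: [[grip, [dx, dy, dz], [rx, ry, rz]], ...]. A call has 1 to 20 rows; each row is the pose to reach, as a shift and turn from the pose commanded when the call began; what a row does not reach only later rows make up. A row lasts 1/10 s, in which the tool goes at most 50 mm and 8.59 degrees, less where a joint would pass 70% of its speed; a pose out of reach is approached as far as the arm can. A call with a gripper value outside its range is refused whole. The fingers move at their own pace and stop on an object; "squeeze" is the grip in N (left out, the last holds). Time passes only in rows, so rows that repeat a pose let the fingers close. It gives the time, the measured TCP pose, the force, the opening and the grip force at its end, in the units of the state.
- ctrl.sense(): the state, without advancing time (a new reading comes with each control period).
- capture(name): name is "side" or "top" or "wrist"; returns (picture, depth): 384x512x3 uint8, blue, green, red; 384x512 float32, mm along the optical axis (not along the pixel's ray), 0 where there is no reading.
- camera_info(name): a dict with "vfov" (degrees; the focal length in pixels is half the picture's height over the tangent of half this angle, whatever the lens; pixels are square), "cx", "cy" (the principal point, pixels), "extrinsics" (4x4, takes a point from camera to world coordinates). Camera axes: x right, y down, z forward; pixel columns grow to the right and rows downward; lengths in mm; the calibration is good to about 2 mm. The wrist camera is an equidistant fisheye: a pixel r from the principal point sees the ray r / f radians off the axis. A picture is of the moment at which its call begins: read the wrist's pose just before it. camera_info takes no time and is no camera call; for the wrist camera it gives the pose at the moment of the call.
- ctrl.finish_job(): hands the job in; it is judged then, once.
The state is a dict: "time_s": time; "joints": joint angles; "dq": joint speeds; "tau": joint torques, N m; "eef_pos": TCP position; "ee_rot": TCP orientation; "force": force on the tool from outside, world axes, zero at the start; "wrist_torque": the same for the moment, N m; "grip_width": opening from 0.0 (shut) to 1.0 (fully open); "grip_force": force on a finger pad.
Only numpy, scipy, OpenCV 4.12 (cv2) and the standard library are available. Lean on these libraries where they do the work, as an engineer would, in place of code of your own. Each camera call takes 0.05 s, during which the arm holds its last target. There are 200 camera calls.

## Working session

There is one attempt and no reset: what is moved stays moved. The work goes in short steps, Python scripts to look and compute and a tool call to move; the robot and the scene stay as the last step left them, time stands still between calls to the robot, and variables do not carry over. Pictures are saved under pics/ and viewed, at most 14 in all, crops included, and the job is handed in when it is done.

Besides the shell and the picture viewer there is one more tool, called after "Emit:" as name(argument=value, ...) on one line, values as JSON. apply_moves: Moves the arm, as the interface text tells. Its arguments: {"type":"object","properties":{"targets":{"type":"array","items":{"type":"array"}},"squeeze":{"type":"number"}},"required":["targets"]}

```bash
ls; mkdir -p pics; cat > h.py <<'E'
import numpy as np, cv2
from rig import ctrl, capture, camera_info
def K(n):
    c=camera_info(n); f=192/np.tan(np.radians(c["vfov"])/2); return c,f
def unproj(n,d,pts,c=None):
    c=c or camera_info(n); f=192/np.tan(np.radians(c["vfov"])/2); E=np.array(c["extrinsics"]); out=[]
    for u,v in pts:
        p=d[int(round(v))-1:int(round(v))+2,int(round(u))-1:int(round(u))+2]; z=np.median(p)
        x,y=(u-c["cx"])/f,(v-c["cy"])/f
        if n=="wrist":
            r=np.hypot(x,y); k=np.tan(r)/r if r>1e-6 else 1; x,y=x*k,y*k
        out.append((E@[x*z,y*z,z,1])[:3])
    return np.array(out)
def onplane(n,pts,h,c=None):
    c=c or camera_info(n); f=192/np.tan(np.radians(c["vfov"])/2); E=np.array(c["extrinsics"]); out=[]
    for u,v in pts:
        x,y=(u-c["cx"])/f,(v-c["cy"])/f
        if n=="wrist":
            r=np.hypot(x,y); k=np.tan(r)/r if r>1e-6 else 1; x,y=x*k,y*k
        d=E[:3,:3]@[x,y,1]; t=(h-E[2,3])/d[2]; out.append(E[:3,3]+t*d)
    return np.array(out)
E
python3 - <<'E'
from h import *
np.set_printoptions(suppress=True,precision=1)
for n in("top","side"):
    p,d=capture(n); cv2.imwrite(f"pics/{n}0.png",cv2.resize(p,(800,600),interpolation=cv2.INTER_CUBIC)); np.savez(f"{n}0.npz",p=p,d=d)
    c=camera_info(n);print(n,c["vfov"],c["cx"],c["cy"]);print(np.array(c["extrinsics"]))
print(ctrl.sense())
E
```

```text
pics
top 47.431185888627375 261.9329610138009 191.37957403763338
[[   0.    -1.     0.1  358.4]
 [  -1.    -0.    -0.    16.8]
 [   0.    -0.1   -1.  1168.6]
 [   0.     0.     0.     1. ]]
side 44.5723014695816 258.18274122357275 203.20942977221753
[[   0.7   -0.5    0.4  -88.3]
 [  -0.7   -0.6    0.5 -601.6]
 [  -0.    -0.6   -0.8 1097.7]
 [   0.     0.     0.     1. ]]
{'time_s': 0.1, 'joints': array([-1.3,  0.3,  1.5, -0. ,  1.3, -0.2]), 'dq': array([-0., -0., -0.,  0.,  0., -0.]), 'tau': array([  0. , -41.3, -26. ,  -0. ,   0. ,   0. ]), 'eef_pos': array([ 228.2, -472.6,  230.8]), 'ee_rot': array([-0. ,  1. ,  0.2, -0. ]), 'force': array([0.2, 0.3, 0.7]), 'wrist_torque': array([ 0.1, -0. ,  0. ]), 'grip_force': 0.0, 'grip_width': 1.0005473959317215}
```

View pics/top0.png

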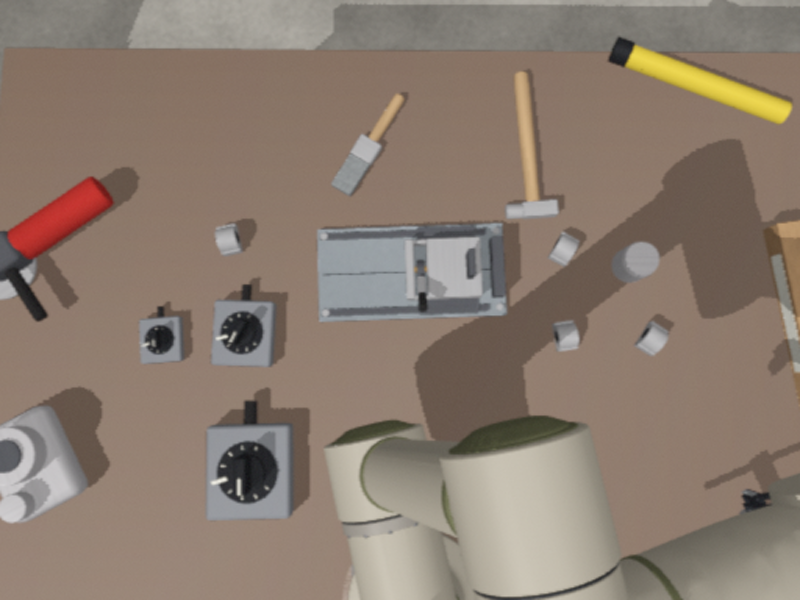

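View pics/side0.png

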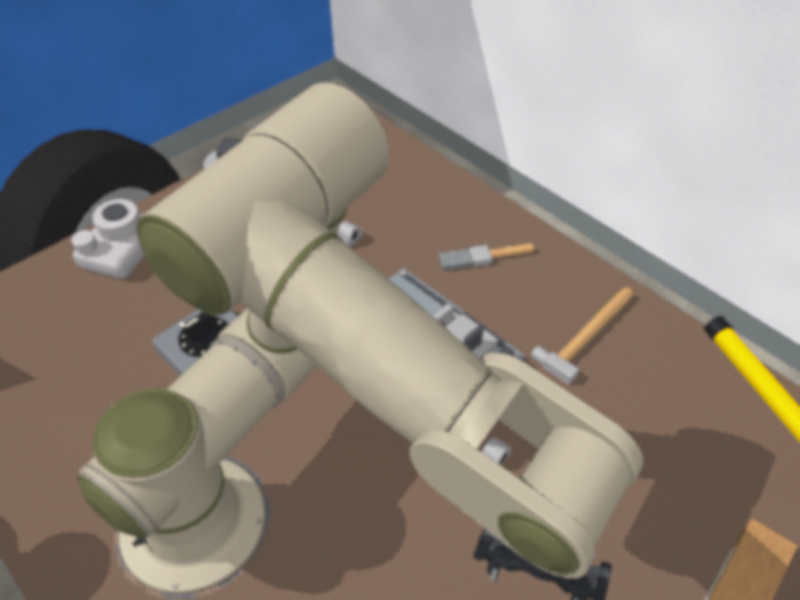

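Top view (800×600): three dial boxes, small (160,340), middle (243,333) and large (248,472). The middle one fits "middle-sized" and is about 100 mm across. There are four lugs, at (228,240), (565,248), (567,337) and (652,338). The fence is at the right end of the jig, and the lever lies towards −x world (locked). I'll confirm the remote in an enlarged crop.

```bash
python3 - <<'E'
from h import *
np.set_printoptions(suppress=True,precision=1)
z=np.load("top0.npz");p,d=z["p"],z["d"]
cv2.imwrite("pics/c1.png",cv2.resize(p[135:245,130:330],None,fx=4,fy=4,interpolation=cv2.INTER_CUBIC))
c=camera_info("top");f=192/np.tan(np.radians(c["vfov"])/2);E=np.array(c["extrinsics"])
v,u=np.mgrid[:384,:512]
P=np.stack([(u-c["cx"])/f*d,(v-c["cy"])/f*d,d,np.ones_like(d)],-1)@E.T
np.save("P.npy",P)
h=P[...,2]
print("bench",np.median(h[150:250,90:130]))
# lugs, remotes, tin
for n,(cu,cv_),r in[("A",(146,154),14),("B",(361,158),14),("C",(363,216),14),("D",(417,217),14),("rem",(156,213),32),("remS",(102,217),20),("remL",(159,302),36),("tin",(407,168),20),("hammerhead",(340,134),22),("brush",(235,95),35)]:
    s=np.zeros(h.shape,bool);s[cv_-r:cv_+r,cu-r:cu+r]=1;s&=(d>0)&(h>(8 if r<30 or n=="brush" else 22))
    q=P[s][:,:3]; 
    R=cv2.minAreaRect(q[:,:2].astype(np.float32)); print(n,s.sum(),"rect",np.round(R[0],1),np.round(R[1],1),round(R[2],1),"zmax",np.percentile(q[:,2],98))
E
```

```text
bench 0.2611755198498713
A 258 rect [595.3 327.4] [49.2 34. ] 11.3 zmax 41.99923941969003
B 242 rect [ 582.7 -247.5] [32.6 48.3] 59.8 zmax 42.84532643926923
C 260 rect [ 433.4 -246.2] [47.7 32.9] 8.8 zmax 43.12540746388851
D 277 rect [ 430.5 -393.3] [33.1 48.6] 57.8 zmax 42.62536779797143
rem 1618 rect [447.6 295.5] [100.4 136.6] 89.8 zmax 69.89672819406444
remS 813 rect [430.7 436.1] [92.2 71.2] 3.9 zmax 48.0574734221347
remL 3357 rect [215.2 277. ] [164.9 138.3] 1.8 zmax 95.4344817345531
tin 587 rect [ 555.7 -359.1] [57.7 57.8] 61.5 zmax 78.69187665841187
hammerhead 570 rect [ 649.4 -188.9] [125.2 120.2] 1.1 zmax 49.41144434678214
brush 814 rect [769.9  86.2] [ 42.6 200.2] 58.0 zmax 23.37361294743064
```

View pics/c1.png

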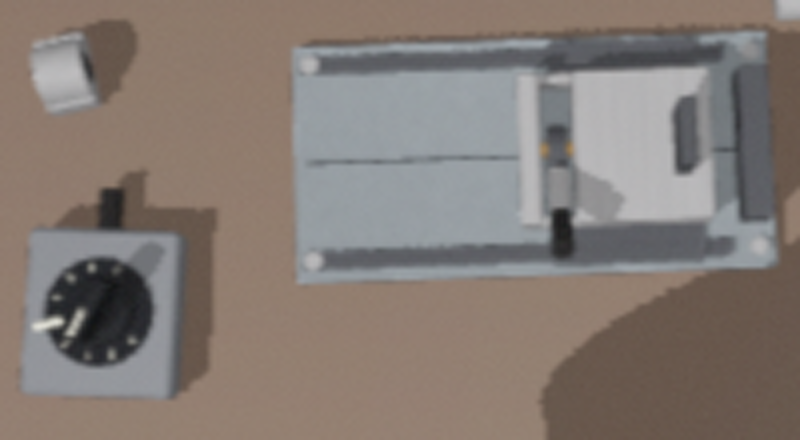

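```bash
python3 - <<'E'
from h import *
np.set_printoptions(suppress=True,precision=1)
P=np.load("P.npy");h=P[...,2]
def rect(s,n):
    R=cv2.minAreaRect(P[s][:,:2].astype(np.float32));print(n,s.sum(),np.round(R[0],1),np.round(R[1],1),round(R[2],2))
s=np.zeros(h.shape,bool);s[138:210,198:330]=1
rect(s&(h>7)&(h<60)&~((np.arange(512)[None]>322)&(h>20)),"jig")
j=onplane("top",[(130+a/4,135+b/4) for a,b in[(294,47),(766,32),(776,266),(298,283)]],12);print(j,j.mean(0))
s2=s&(h>44)&(h<56); 
f=s2.copy();f[:,:312]=0;rect(f,"fence")
f=s2.copy();f[:,312:]=0;f[:,:258]=0;rect(f,"jaw")
f=s&(h>85);f[:,:290]=0;f=f&(P[...,1]<-30);rect(f,"fin")
# line ends
print(onplane("top",[(130+308/4,135+162/4),(130+517/4,135+157/4),(130+722/4,135+149/4)],12))
E
```

```text
jig 6778 [548.3   2.8] [172.1 343.3] 2.48
[[ 614.4  173.1   12. ]
 [ 626.8 -145.2   12. ]
 [ 468.2 -150.3   12. ]
 [ 454.9  167.    12. ]] [541.1  11.2  12. ]
fence 300 [ 548.3 -130.8] [98.7 20.9] 2.73
jaw 1375 [544.3 -39.6] [100.2 125.3] 1.13
fin 88 [545.5 -82.3] [42.2 10.6] 0.91
[[ 536.1  162.1   12. ]
 [ 540.4   22.3   12. ]
 [ 546.7 -114.9   12. ]]
```

```bash
cat >> h.py <<'E'
from scipy.spatial.transform import Rotation as Ro
def pose():
    s=ctrl.sense();q=s["ee_rot"];M=Ro.from_quat([q[1],q[2],q[3],q[0]]).as_matrix()
    return s,M,np.degrees(np.arctan2(M[1,0],M[0,0]))
E
python3 - <<'E'
from h import *
np.set_printoptions(suppress=True,precision=2)
s,M,a=pose();print(M,a,s["eef_pos"],s["joints"])
c=camera_info("wrist");print(c["vfov"],c["cx"],c["cy"]);E=np.array(c["extrinsics"])
print("cam in tool",M.T@(E[:3,3]-s["eef_pos"]));print(M.T@E[:3,:3])
E
```

```text
[[ 0.9   0.43 -0.  ]
 [ 0.43 -0.9   0.  ]
 [ 0.   -0.   -1.  ]] 25.77328901110535 [ 228.21 -472.57  230.81] [-1.34  0.31  1.5  -0.    1.33 -0.22]
65.70646984690485 250.74022359974217 191.05904960287876
cam in tool [  83.98    0.12 -142.76]
[[ 0.   -0.95 -0.33]
 [ 1.    0.   -0.  ]
 [ 0.   -0.33  0.95]]
```

Emit:
apply_moves(targets=[[85, [30, 45, 70], [0, 0, -5]], [85, [55, 90, 90], [0, 0, -10]], [85, [80, 140, 90], [0, 0, -15]], [85, [105, 185, 90], [0, 0, -20]], [85, [130, 230, 90], [0, 0, -23.5]], [85, [155, 275, 90], [0, 0, -23.5]], [85, [180, 320, 90], [0, 0, -23.5]], [85, [205, 365, 90], [0, 0, -23.5]], [85, [230, 410, 90], [0, 0, -23.5]], [85, [250, 450, 90], [0, 0, -23.5]], [85, [262, 480, 90], [0, 0, -23.5]], [85, [262, 480, 90], [0, 0, -23.5]], [85, [262, 480, 90], [0, 0, -23.5]]])

```text
time_s: 1.4
eef_pos: [490.8, 10.0, 320.7]
ee_rot: [-0.0, 1.0, 0.022, -0.0]
force: [-0.2, -0.1, -1.0]
grip_width: 1.0
grip_force: 0.0
```

```bash
cat >> h.py <<'E'
def ortho(n,p,d,c,h,x0,x1,y0,y1,s,name):
    """picture of plane z=h, world x up, world y left, s px/mm"""
    f=192/np.tan(np.radians(c["vfov"])/2);Ei=np.linalg.inv(np.array(c["extrinsics"]))
    X,Y=np.meshgrid(np.arange(x1,x0,-1/s),np.arange(y1,y0,-1/s),indexing="ij")
    Q=np.stack([X,Y,np.full_like(X,h),np.ones_like(X)],-1)@Ei.T
    x,y,z=Q[...,0],Q[...,1],Q[...,2]
    if n=="wrist":
        r=np.hypot(x,y);k=np.arctan2(r,z)/np.maximum(r,1e-9);u,v=c["cx"]+f*k*x,c["cy"]+f*k*y
    else: u,v=c["cx"]+f*x/z,c["cy"]+f*y/z
    im=cv2.remap(p,u.astype(np.float32),v.astype(np.float32),cv2.INTER_CUBIC)
    cv2.imwrite(name,im);return im
def pts(n,d,c):
    f=192/np.tan(np.radians(c["vfov"])/2);v,u=np.mgrid[:384,:512];x,y=(u-c["cx"])/f,(v-c["cy"])/f
    if n=="wrist":
        r=np.hypot(x,y);k=np.tan(np.minimum(r,1.5))/np.maximum(r,1e-9);x,y=x*k,y*k
    return np.stack([x*d,y*d,d,np.ones_like(d)],-1)@np.array(c["extrinsics"]).T
E
python3 - <<'E'
from h import *
np.set_printoptions(suppress=True,precision=2)
s,M,a=pose();print(a,s["eef_pos"],s["joints"],s["time_s"])
c=camera_info("wrist");p,d=capture("wrist");np.savez("w1.npz",p=p,d=d,E=c["extrinsics"])
cv2.imwrite("pics/w1.png",cv2.resize(p,(800,600),interpolation=cv2.INTER_CUBIC))
P=pts("wrist",d,c);h=P[...,2];print("depth ok",(d>0).mean())
def rect(s,n):
    R=cv2.minAreaRect(P[s][:,:2].astype(np.float32));print(n,s.sum(),np.round(R[0],1),np.round(R[1],1),round(R[2],2))
o=(P[...,0]>440)&(P[...,0]<640)&(d>0)
rect(o&(h>44)&(h<56)&(P[...,1]<-114)&(P[...,1]>-150),"fence")
rect(o&(h>44)&(h<51)&(P[...,1]>-110)&(P[...,1]<40),"jaw")
rect(o&(h>88)&(h<100)&(P[...,1]>-110)&(P[...,1]<-60),"fin")
b=o&(h>9)&(h<15)&(P[...,1]>-170)&(P[...,1]<190);rect(b,"bed");print(np.median(h[b]))
E
```

```text
2.5198385613557575 [490.83  10.02 320.71] [-0.22  0.19  1.43  0.    1.53  1.31] 1.4
depth ok 0.996002197265625
fence 923 [ 549.4 -131.2] [98.5 21.3] 2.59
jaw 4550 [544.7 -40.9] [100.6 126.2] 2.3
fin 326 [547.3 -83. ] [43.9 12.8] 5.03
bed 10473 [547.6   2.7] [167.9 343. ] 2.68
12.247678203079033
```

View pics/w1.png

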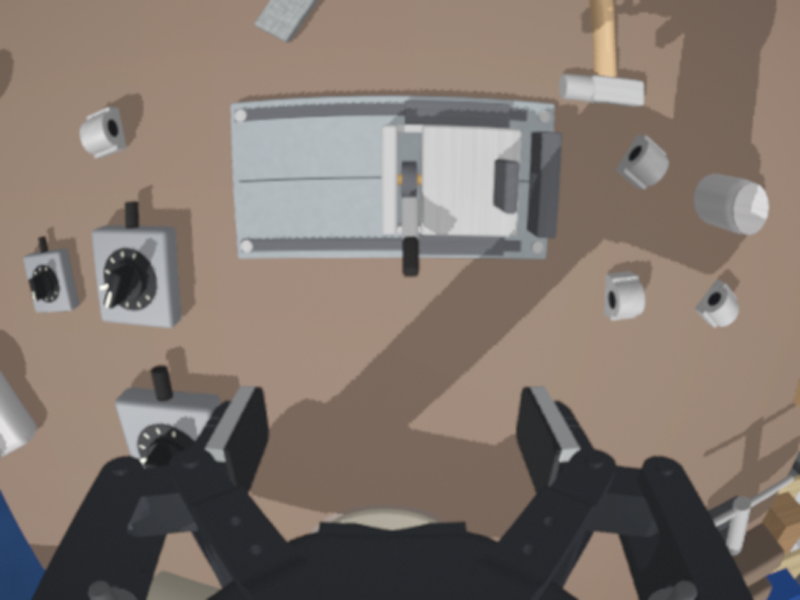

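```bash
python3 - <<'E'
from h import *
np.set_printoptions(suppress=True,precision=2)
z=np.load("w1.npz");c=camera_info("wrist")
im=ortho("wrist",z["p"],z["d"],dict(c,extrinsics=z["E"]),12,460,630,-150,170,3,"pics/x.png")
g=cv2.cvtColor(im,6).astype(float)
# dark line: per y column search rows for x in 525..560
ys=np.arange(170,-150,-1/3);xs=np.arange(630,460,-1/3)
Y=[];X=[]
for yv in np.r_[40:155:5,-118:-108:2]:
    j=np.argmin(abs(ys-yv));m=(xs>525)&(xs<562);col=g[m,j-3:j+4].mean(1);col=cv2.GaussianBlur(col[:,None],(1,31),8)[:,0]-col
    i=np.argmax(col);Y.append(yv);X.append(xs[m][i])
Y,X=np.array(Y),np.array(X);print(np.c_[Y,X].T)
k=np.polyfit(Y[:-5],X[:-5],1);print(k,np.degrees(np.arctan(-k[0])),np.polyval(k,-121))
k=np.polyfit(Y,X,1);print(k,np.degrees(np.arctan(-k[0])))
# bed edges at centre
print("corners",onplane("wrist",[(a/1.5625,b/1.5625) for a,b in[(232,103),(556,104),(546,258),(238,258)]],12,dict(c,extrinsics=z["E"])))
E
```

```text
[[  40.     45.     50.     55.     60.     65.     70.     75.     80.
    85.     90.     95.    100.    105.    110.    115.    120.    125.
   130.    135.    140.    145.    150.   -118.   -116.   -114.   -112.
  -110.  ]
 [ 542.    541.67  541.33  541.    540.67  540.33  540.33  540.    539.67
   539.67  539.67  539.33  539.33  539.    539.    538.67  538.33  538.
   538.    537.67  537.67  537.33  537.33  548.33  548.33  548.33  548.
   548.  ]]
[ -0.04 543.26] 2.331307557270578 548.1849802371445
[ -0.04 543.39] 2.40335242285752
corners [[ 615.44  173.43   12.  ]
 [ 628.86 -145.4    12.  ]
 [ 470.57 -150.5    12.  ]
 [ 456.36  168.81   12.  ]]
```

Emit:
apply_moves(targets=[[60, [-9.3, -13, -40], [0, 0, 0]], [60, [-9.3, -13, -90], [0, 0, 0]], [60, [-9.3, -13, -140], [0, 0, 0]], [60, [-9.3, -13, -170], [0, 0, 0]], [60, [-9.3, -13, -180], [0, 0, 0]], [60, [-9.3, -13, -180], [0, 0, 0]], [60, [-9.3, -13, -180], [0, 0, 0]], [60, [-9.3, -13, -180], [0, 0, 0]]], squeeze=30)

```text
time_s: 2.25
eef_pos: [481.8, -6.2, 143.0]
ee_rot: [0.0, 1.0, 0.02, 0.002]
force: [0.4, 0.1, 0.4]
grip_width: 0.706
grip_force: 0.0
```

```bash
python3 - <<'E'
from h import *
np.set_printoptions(suppress=True,precision=2)
s,M,a=pose();print(a,s["eef_pos"],s["grip_width"],s["time_s"],s["force"])
c=camera_info("wrist");p,d=capture("wrist")
cv2.imwrite("pics/w2.png",cv2.resize(p,(800,600),interpolation=cv2.INTER_CUBIC))
P=pts("wrist",d,c);h=P[...,2]
def rect(s,n):
    R=cv2.minAreaRect(P[s][:,:2].astype(np.float32));print(n,s.sum(),np.round(R[0],1),np.round(R[1],1),round(R[2],2))
o=(d>0)
rect(o&(h>44)&(h<51)&(P[...,1]>-110)&(P[...,1]<40)&(P[...,0]>492),"jaw")
g=o&(h>70)&(h<105)&(P[...,1]>-16)&(P[...,1]<6)&(P[...,0]<505)&(P[...,0]>465);rect(g,"lever")
E
```

```text
2.263165146009648 [481.79  -6.17 142.97] 0.7060219348783423 2.25 [0.36 0.14 0.44]
jaw 13165 [545.2 -40.3] [ 99.6 126.2] 2.28
lever 1087 [486.4  -4.8] [37.4 14.3] 1.51
```

View pics/w2.png

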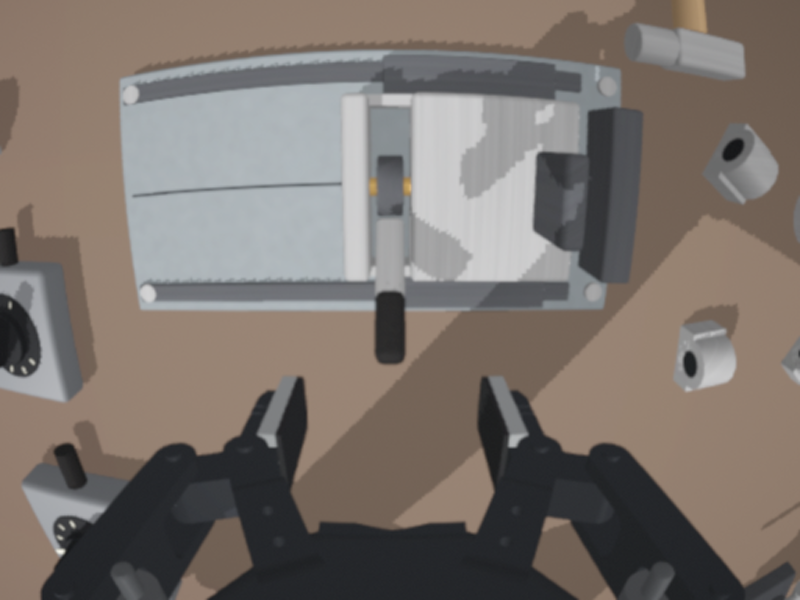

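Emit:
apply_moves(targets=[[60, [0, 1, -40], [0, 0, 0]], [60, [0, 1, -65], [0, 0, 0]], [60, [0, 1, -76], [0, 0, 0]], [60, [0, 1, -76], [0, 0, 0]], [0, [0, 1, -76], [0, 0, 0]], [0, [0, 1, -76], [0, 0, 0]], [0, [0, 1, -76], [0, 0, 0]], [0, [0, 1, -76], [0, 0, 0]], [0, [0, 1, -76], [0, 0, 0]], [0, [0, 1, -76], [0, 0, 0]], [0, [0, 1, -76], [0, 0, 0]]], squeeze=30)

```text
time_s: 3.4
eef_pos: [481.3, -5.1, 66.1]
ee_rot: [0.0, 1.0, 0.02, 0.001]
force: [-2.5, -1.6, 6.6]
grip_width: 0.159
grip_force: 33.2
```

```bash
python3 - <<'E'
import numpy as np
# arc offsets from a=0 to 1.85
g=lambda a:np.array([80*np.sin(a-.9),80*np.cos(a-.9)])
for a in np.r_[0.1:1.85:0.125,1.8,1.85]:
    d=g(a)-g(0);print(round(a,2),np.round([d[0]*.999,d[0]*.042,d[1]],0),round(d[0]*.042,1))
E
```

```text
0.1 [5. 0. 6.] 0.2
0.22 [13.  1. 13.] 0.5
0.35 [21.  1. 18.] 0.9
0.48 [30.  1. 23.] 1.2
0.6 [39.  2. 27.] 1.6
0.72 [49.  2. 29.] 2.0
0.85 [59.  2. 30.] 2.5
0.98 [69.  3. 30.] 2.9
1.1 [78.  3. 29.] 3.3
1.23 [88.  4. 26.] 3.7
1.35 [97.  4. 22.] 4.1
1.48 [106.   4.  17.] 4.5
1.6 [114.   5.  11.] 4.8
1.72 [121.   5.   5.] 5.1
1.8 [125.   5.   0.] 5.3
1.85 [128.   5.  -3.] 5.4
```

Emit:
apply_moves(targets=[[0, [5, 0.2, 6], [0, 0, 0]], [0, [13, 0.5, 13], [0, 0, 0]], [0, [21, 0.9, 18], [0, 0, 0]], [0, [30, 1.2, 23], [0, 0, 0]], [0, [39, 1.6, 27], [0, 0, 0]], [0, [49, 2, 29], [0, 0, 0]], [0, [59, 2.5, 30], [0, 0, 0]], [0, [69, 2.9, 30], [0, 0, 0]], [0, [78, 3.3, 29], [0, 0, 0]], [0, [88, 3.7, 26], [0, 0, 0]], [0, [97, 4.1, 22], [0, 0, 0]], [0, [106, 4.5, 17], [0, 0, 0]], [0, [114, 4.8, 11], [0, 0, 0]], [0, [121, 5.1, 5], [0, 0, 0]], [0, [126, 5.3, -1], [0, 0, 0]], [0, [128, 5.4, -3], [0, 0, 0]], [0, [128, 5.4, -3], [0, 0, 0]], [0, [128, 5.4, -3], [0, 0, 0]]])

```text
time_s: 5.2
eef_pos: [610.9, 0.7, 63.8]
ee_rot: [0.0, 1.0, 0.02, 0.002]
force: [4.9, 2.0, 6.2]
grip_width: 0.155
grip_force: 33.8
```

Emit:
apply_moves(targets=[[60, [0, 0, 0], [0, 0, 0]], [60, [0, 0, 0], [0, 0, 0]], [60, [0, 0, 0], [0, 0, 0]], [60, [0, 0, 40], [0, 0, 0]], [60, [0, 0, 85], [0, 0, 0]], [50, [-30, -25, 100], [0, 0, 0]], [50, [-55, -60, 100], [0, 0, 0]], [50, [-62, -82, 100], [0, 0, 0]], [50, [-62, -82, 100], [0, 0, 0]], [50, [-62, -82, 100], [0, 0, 0]]])

```text
time_s: 6.2
eef_pos: [546.9, -81.4, 162.2]
ee_rot: [-0.0, 1.0, 0.019, -0.0]
force: [0.2, -0.1, -0.6]
grip_width: 0.589
grip_force: 0.0
```

```bash
cat > look.py <<'E'
from h import *
import sys
np.set_printoptions(suppress=True,precision=1)
s,M,a=pose();print("yaw",round(a,2),s["eef_pos"],s["grip_width"],s["time_s"],s["force"])
c=camera_info("wrist");p,d=capture("wrist")
P=pts("wrist",d,c);h=P[...,2]
def rect(s,n):
    if s.sum()<20: print(n,"none");return
    R=cv2.minAreaRect(P[s][:,:2].astype(np.float32));print(n,s.sum(),np.round(R[0],1),np.round(R[1],1),round(R[2],2))
J=np.stack([(P[...,0]-542.9)*.9991+(P[...,1]-11.6)*.042,-(P[...,0]-542.9)*.042+(P[...,1]-11.6)*.9991],-1)
o=(d>0)&(abs(J[...,0])<90)
E
cat > fin.py <<'E'
from look import *
rect(o&(h>44)&(h<51)&(J[...,1]>-130)&(J[...,1]<190)&(abs(J[...,0])<52),"jaw")
f=o&(h>85)&(h<99)&(abs(J[...,0])<25)&(J[...,1]>-125)&(J[...,1]<80);rect(f,"fin");print("finJ",np.median(J[f],0))
l=(d>0)&(h>60)&(J[...,0]>35)&(J[...,0]<100)&(abs(J[...,1])<30);rect(l,"lever");print(h[l].max() if l.any() else 0)
rect(o&(h>44)&(h<56)&(J[...,1]<-125)&(J[...,1]>-160)&(abs(J[...,0])<60),"fence")
cv2.imwrite("pics/w.png",cv2.resize(p,(800,600)))
E
python3 fin.py
```

```text
yaw 2.22 [546.9 -81.4 162.2] 0.5887645863774773 6.2 [ 0.2 -0.1 -0.6]
jaw 10198 [545.4 -40. ] [100.4 125.6] 2.29
fin 847 [547.6 -82.6] [42.7 11.8] 2.57
finJ [  3.1 -94.7]
lever 947 [597.3  -0.6] [37.5 14.3] 1.17
106.92642258122845
fence 2241 [ 549.2 -132. ] [100.2  20.9] 2.72
```

Emit:
apply_moves(targets=[[50, [0, -1, -45], [0, 0, 0]], [50, [0, -1, -85], [0, 0, 0]], [50, [0, -1, -103], [0, 0, 0]], [50, [0, -1, -103], [0, 0, 0]], [0, [0, -1, -103], [0, 0, 0]], [0, [0, -1, -103], [0, 0, 0]], [0, [0, -1, -103], [0, 0, 0]], [0, [0, -1, -103], [0, 0, 0]], [0, [0, -1, -103], [0, 0, 0]]], squeeze=40)

```text
time_s: 7.15
eef_pos: [547.8, -82.5, 60.8]
ee_rot: [0.0, 1.0, 0.02, 0.001]
force: [-0.5, 1.7, 6.7]
grip_width: 0.131
grip_force: 41.6
```

Emit:
apply_moves(targets=[[0, [-0.2, 4, 0], [0, 0, 0]], [0, [-0.5, 12, 0], [0, 0, 0]], [0, [-0.9, 22, 0], [0, 0, 0]], [0, [-1.3, 32, 0], [0, 0, 0]], [0, [-1.8, 42, 0], [0, 0, 0]], [0, [-2.2, 52, 0], [0, 0, 0]], [0, [-2.6, 62, 0], [0, 0, 0]], [0, [-3, 72, 0], [0, 0, 0]], [0, [-3.4, 82, 0], [0, 0, 0]], [0, [-3.9, 92, 0], [0, 0, 0]], [0, [-4.3, 102, 0], [0, 0, 0]], [0, [-4.7, 112, 0], [0, 0, 0]], [0, [-5.1, 122, 0], [0, 0, 0]], [0, [-5.5, 132, 0], [0, 0, 0]], [0, [-5.8, 138, 0], [0, 0, 0]], [0, [-5.8, 138, 0], [0, 0, 0]], [0, [-5.8, 138, 0], [0, 0, 0]]])

```text
time_s: 8.85
eef_pos: [542.1, 56.0, 60.8]
ee_rot: [-0.0, 1.0, 0.02, 0.002]
force: [-0.3, 3.4, 5.6]
grip_width: 0.134
grip_force: 41.5
```

Emit:
apply_moves(targets=[[50, [0, 0, 0], [0, 0, 0]], [50, [0, 0, 0], [0, 0, 0]], [85, [0, 0, 40], [0, 0, 0]], [85, [0, 0, 85], [0, 0, 0]], [85, [5, -30, 100], [0, 0, 8]], [85, [10, -75, 100], [0, 0, 16]], [85, [15, -120, 100], [0, 0, 24]], [85, [20, -165, 100], [0, 0, 32]], [85, [28, -210, 100], [0, 0, 40]], [85, [34, -255, 100], [0, 0, 48]], [85, [40, -290, 100], [0, 0, 56]], [85, [40, -303, 100], [0, 0, 57.5]], [85, [40, -303, 100], [0, 0, 57.5]], [85, [40, -303, 100], [0, 0, 57.5]]])

```text
time_s: 10.25
eef_pos: [581.0, -246.8, 159.1]
ee_rot: [-0.0, 0.867, 0.498, -0.0]
force: [-0.4, 0.9, 0.8]
grip_width: 0.995
grip_force: 0.0
```

```bash
cat > lug.py <<'E'
from look import *
x,y=float(sys.argv[1]),float(sys.argv[2])
near=(d>0)&(np.hypot(P[...,0]-x,P[...,1]-y)<60)
zb=float(sys.argv[3]) if len(sys.argv)>3 else 0
rect(near&(h>zb+6)&(h<zb+50),"lug")
t=near&(h>zb+36)&(h<zb+46);rect(t,"crown")
rect(near&(h>zb+6)&(h<zb+25),"foot")
print("ctr med",np.median(P[t][:,:2],0))
if len(sys.argv)>4: cv2.imwrite("pics/"+sys.argv[4],cv2.resize(p,(800,600)))
E
python3 lug.py 582.7 -247.5 0 lB.png
```

```text
yaw 59.71 [ 581.  -246.8  159.1] 0.9947397352912076 10.25 [-0.4  0.9  0.8]
lug 1866 [ 583.6 -248.7] [33.1 48.2] 61.35
crown 822 [ 583.5 -248.8] [32.2 26.9] 59.05
foot 505 [ 583.6 -248.7] [33.1 48.2] 61.35
ctr med [ 583.9 -247.9]
```

View pics/lB.png

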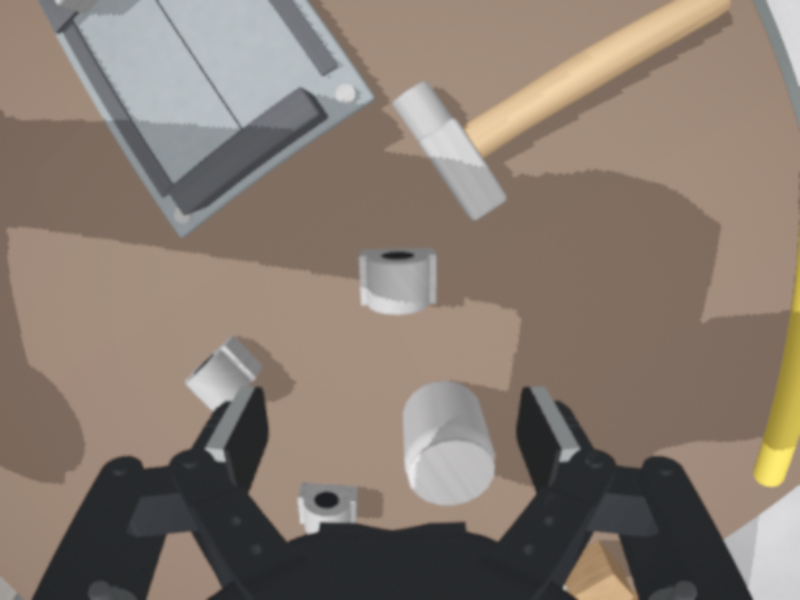

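Emit:
apply_moves(targets=[[85, [2.6, -1.9, -45], [0, 0, 0.5]], [85, [2.6, -1.9, -90], [0, 0, 0.5]], [85, [2.6, -1.9, -130], [0, 0, 0.5]], [85, [2.6, -1.9, -150], [0, 0, 0.5]], [85, [2.6, -1.9, -156], [0, 0, 0.5]], [85, [2.6, -1.9, -156], [0, 0, 0.5]], [30, [2.6, -1.9, -156], [0, 0, 0.5]], [30, [2.6, -1.9, -156], [0, 0, 0.5]], [30, [2.6, -1.9, -156], [0, 0, 0.5]], [30, [2.6, -1.9, -156], [0, 0, 0.5]], [30, [2.6, -1.9, -156], [0, 0, 0.5]]], squeeze=40)

```text
time_s: 11.4
eef_pos: [584.4, -249.6, 4.8]
ee_rot: [0.001, 0.865, 0.502, 0.001]
force: [-0.7, 1.4, 6.9]
grip_width: 0.547
grip_force: 42.2
```

Emit:
apply_moves(targets=[[30, [0, 0, 40], [0, 0, 0]], [30, [0, 0, 80], [0, 0, 0]], [30, [-8, 35, 90], [0, 0, 8]], [30, [-18, 75, 90], [0, 0, 16]], [30, [-28, 115, 90], [0, 0, 24]], [30, [-36.6, 144.3, 90], [0, 0, 32.2]], [30, [-36.6, 144.3, 90], [0, 0, 32.2]], [30, [-36.6, 144.3, 60], [0, 0, 32.2]], [30, [-36.6, 144.3, 35], [0, 0, 32.2]], [30, [-36.6, 144.3, 20], [0, 0, 32.2]], [30, [-36.6, 144.3, 13.5], [0, 0, 32.2]], [30, [-36.6, 144.3, 12], [0, 0, 32.2]], [30, [-36.6, 144.3, 12], [0, 0, 32.2]]])

```text
time_s: 12.7
eef_pos: [547.1, -105.5, 16.7]
ee_rot: [-0.0, 0.692, 0.722, -0.0]
force: [-6.0, 2.2, 8.6]
grip_width: 0.548
grip_force: 44.4
```

Emit:
apply_moves(targets=[[85, [0, 0, 0], [0, 0, 0]], [85, [0, 0, 0], [0, 0, 0]], [85, [0, 0, 0], [0, 0, 0]], [85, [0, 0, 45], [0, 0, 0]], [85, [0, 0, 95], [0, 0, 0]], [85, [0, 0, 140], [0, 0, 0]], [85, [0, 0, 140], [0, 0, 0]], [85, [0, 0, 140], [0, 0, 0]]])

```text
time_s: 13.5
eef_pos: [547.4, -105.1, 155.8]
ee_rot: [0.001, 0.692, 0.722, 0.0]
force: [0.2, 0.7, -0.5]
grip_width: 0.993
grip_force: 0.0
```

```bash
cat > row.py <<'E'
from look import *
n=(d>0)&(abs(J[...,0])<45)&(J[...,1]>-132)&(J[...,1]<float(sys.argv[1]))
def jr(s,n):
    if s.sum()<20: return
    R=cv2.minAreaRect(J[s].astype(np.float32));print(n,s.sum(),np.round(R[0],1),np.round(R[1],1),round(R[2],2))
jr(n&(h>20)&(h<56),"all");jr(n&(h>46)&(h<56),"crown");jr(n&(h>20)&(h<36),"foot")
f=(d>0)&(h>44)&(h<56)&(abs(J[...,0])<55)&(J[...,1]<-133)&(J[...,1]>-165);jr(f,"fence")
im=ortho("wrist",p,d,c,12,490,600,-145,50,4,"pics/"+sys.argv[2])
E
python3 row.py -90 r1.png
```

```text
yaw 92.46 [ 547.4 -105.1  155.8] 0.9926702272349072 13.5 [ 0.2  0.7 -0.5]
all 2002 [  -0.8 -116.1] [31.6 48.2] 89.8
crown 1074 [  -0.5 -116.4] [31.1 29.9] 89.74
foot 491 [  -0.8 -116. ] [31.5 48. ] 89.4
fence 2170 [   0. -143.] [ 19.9 100.2] 89.99
```

View pics/r1.png

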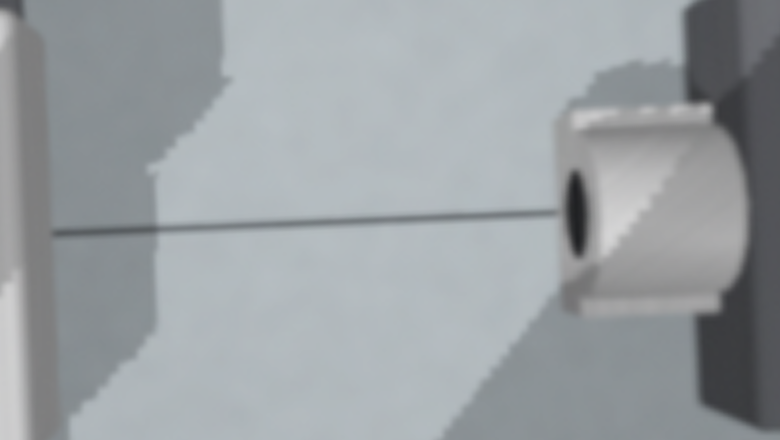

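Emit:
apply_moves(targets=[[85, [-35, -35, 0], [0, 0, 2]], [85, [-70, -75, 0], [0, 0, 4]], [85, [-100, -115, 0], [0, 0, 6.4]], [85, [-114, -141, 0], [0, 0, 6.4]], [85, [-114, -141, 0], [0, 0, 6.4]], [85, [-114, -141, 0], [0, 0, 6.4]], [85, [-114, -141, 0], [0, 0, 6.4]]])

```text
time_s: 14.25
eef_pos: [433.3, -245.0, 154.5]
ee_rot: [-0.001, 0.65, 0.76, 0.0]
force: [-0.3, -0.5, -0.5]
grip_width: 0.996
grip_force: 0.0
```

```bash
python3 lug.py 433.4 -246.2
```

```text
yaw 98.92 [ 433.3 -245.   154.5] 0.9960056486484705 14.25 [-0.3 -0.5 -0.5]
lug 1913 [ 434.1 -248.1] [48.1 33.3] 8.75
crown 827 [ 434.3 -248.1] [24.9 32.2] 8.14
foot 514 [ 434.1 -248.1] [48.1 33.3] 8.75
ctr med [ 433.8 -247.1]
```

Emit:
apply_moves(targets=[[85, [0.9, -2.9, -45], [0, 0, 0]], [85, [0.9, -2.9, -90], [0, 0, 0]], [85, [0.9, -2.9, -130], [0, 0, 0]], [85, [0.9, -2.9, -147], [0, 0, 0]], [85, [0.9, -2.9, -151], [0, 0, 0]], [85, [0.9, -2.9, -151], [0, 0, 0]], [30, [0.9, -2.9, -151], [0, 0, 0]], [30, [0.9, -2.9, -151], [0, 0, 0]], [30, [0.9, -2.9, -151], [0, 0, 0]], [30, [0.9, -2.9, -151], [0, 0, 0]], [30, [0.9, -2.9, -151], [0, 0, 0]]])

```text
time_s: 15.4
eef_pos: [434.6, -249.2, 5.4]
ee_rot: [0.001, 0.65, 0.76, 0.0]
force: [0.1, 1.8, 6.7]
grip_width: 0.549
grip_force: 41.4
```

Emit:
apply_moves(targets=[[30, [0, 0, 40], [0, 0, 0]], [30, [0, 0, 80], [0, 0, 0]], [30, [22, 35, 90], [0, 0, -2]], [30, [45, 72, 90], [0, 0, -4]], [30, [70, 110, 90], [0, 0, -6.5]], [30, [95, 150, 90], [0, 0, -6.5]], [30, [111.8, 178.3, 90], [0, 0, -6.5]], [30, [111.8, 178.3, 90], [0, 0, -6.5]], [30, [111.8, 178.3, 90], [0, 0, -6.5]], [30, [111.8, 178.3, 60], [0, 0, -6.5]], [30, [111.8, 178.3, 35], [0, 0, -6.5]], [30, [111.8, 178.3, 20], [0, 0, -6.5]], [30, [111.8, 178.3, 13], [0, 0, -6.5]], [30, [111.8, 178.3, 11.5], [0, 0, -6.5]], [30, [111.8, 178.3, 11.5], [0, 0, -6.5]]])

```text
time_s: 16.9
eef_pos: [545.1, -71.6, 17.3]
ee_rot: [-0.0, 0.693, 0.721, -0.001]
force: [-7.2, 1.8, 8.9]
grip_width: 0.55
grip_force: 46.5
```

Emit:
apply_moves(targets=[[85, [0, 0, 0], [0, 0, 0]], [85, [0, 0, 0], [0, 0, 0]], [85, [0, 0, 0], [0, 0, 0]], [85, [0, 0, 45], [0, 0, 0]], [85, [0, 0, 95], [0, 0, 0]], [85, [0, 0, 140], [0, 0, 0]], [85, [0, 0, 140], [0, 0, 0]], [85, [0, 0, 140], [0, 0, 0]]])

```text
time_s: 17.7
eef_pos: [546.0, -70.8, 156.3]
ee_rot: [0.001, 0.692, 0.722, 0.0]
force: [-0.5, 0.4, -1.1]
grip_width: 0.993
grip_force: 0.0
```

```bash
python3 row.py -60 r2.png
```

```text
yaw 92.37 [546.  -70.8 156.3] 0.9929261093090821 17.7 [-0.5  0.4 -1.1]
all 3620 [ -1.  -98.6] [48.3 66.6] 0.44
crown 2048 [ -1.2 -98.9] [30.  66.1] 1.0
foot 791 [ -1.  -98.6] [48.3 66.5] 0.44
fence 1899 [  -0.1 -142.6] [ 19.4 100.1] 89.82
```

Emit:
apply_moves(targets=[[85, [-15, -40, 0], [0, 0, -6]], [85, [-32, -85, 0], [0, 0, -12]], [85, [-49, -130, 0], [0, 0, -18]], [85, [-65, -175, 0], [0, 0, -24]], [85, [-80, -220, 0], [0, 0, -30]], [85, [-96, -265, 0], [0, 0, -34.6]], [85, [-110, -305, 0], [0, 0, -34.6]], [85, [-115.5, -322, 0], [0, 0, -34.6]], [85, [-115.5, -322, 0], [0, 0, -34.6]], [85, [-115.5, -322, 0], [0, 0, -34.6]], [85, [-115.5, -322, 0], [0, 0, -34.6]]])

```text
time_s: 18.85
eef_pos: [431.0, -391.1, 155.4]
ee_rot: [-0.001, 0.875, 0.484, 0.0]
force: [0.9, 0.7, -0.1]
grip_width: 0.997
grip_force: 0.0
```

```bash
python3 lug.py 430.5 -393.3
```

```text
yaw 57.87 [ 431.  -391.1  155.4] 0.9972293934500552 18.85 [ 0.9  0.7 -0.1]
lug 1892 [ 430.8 -394.4] [32.5 48.1] 57.25
crown 838 [ 430.9 -394.7] [31.9 25.9] 57.16
foot 492 [ 430.8 -394.3] [32.4 48.1] 57.44
ctr med [ 431.  -394.1]
```

Emit:
apply_moves(targets=[[85, [-0.3, -2.6, -45], [0, 0, -0.5]], [85, [-0.3, -2.6, -90], [0, 0, -0.5]], [85, [-0.3, -2.6, -130], [0, 0, -0.5]], [85, [-0.3, -2.6, -147], [0, 0, -0.5]], [85, [-0.3, -2.6, -152], [0, 0, -0.5]], [85, [-0.3, -2.6, -152], [0, 0, -0.5]], [30, [-0.3, -2.6, -152], [0, 0, -0.5]], [30, [-0.3, -2.6, -152], [0, 0, -0.5]], [30, [-0.3, -2.6, -152], [0, 0, -0.5]], [30, [-0.3, -2.6, -152], [0, 0, -0.5]], [30, [-0.3, -2.6, -152], [0, 0, -0.5]]])

```text
time_s: 20.0
eef_pos: [430.5, -395.6, 5.1]
ee_rot: [0.001, 0.878, 0.479, 0.0]
force: [-0.7, 1.1, 7.6]
grip_width: 0.55
grip_force: 41.7
```

Emit:
apply_moves(targets=[[30, [0, 0, 40], [0, 0, 0]], [30, [0, 0, 80], [0, 0, 0]], [30, [13, 40, 90], [0, 0, 4]], [30, [27, 85, 90], [0, 0, 9]], [30, [41, 130, 90], [0, 0, 14]], [30, [56, 175, 90], [0, 0, 19]], [30, [70, 220, 90], [0, 0, 24]], [30, [85, 265, 90], [0, 0, 29]], [30, [100, 310, 90], [0, 0, 35.2]], [30, [113, 350, 90], [0, 0, 35.2]], [30, [115.7, 359.2, 90], [0, 0, 35.2]], [30, [115.7, 359.2, 90], [0, 0, 35.2]], [30, [115.7, 359.2, 90], [0, 0, 35.2]], [30, [115.7, 359.2, 60], [0, 0, 35.2]], [30, [115.7, 359.2, 35], [0, 0, 35.2]], [30, [115.7, 359.2, 20], [0, 0, 35.2]], [30, [115.7, 359.2, 13], [0, 0, 35.2]], [30, [115.7, 359.2, 11.7], [0, 0, 35.2]], [30, [115.7, 359.2, 11.7], [0, 0, 35.2]]])

```text
time_s: 21.9
eef_pos: [545.1, -37.5, 16.9]
ee_rot: [-0.0, 0.692, 0.722, -0.001]
force: [-7.8, 0.1, 10.6]
grip_width: 0.55
grip_force: 45.3
```

Emit:
apply_moves(targets=[[85, [0, 0, 0], [0, 0, 0]], [85, [0, 0, 0], [0, 0, 0]], [85, [0, 0, 0], [0, 0, 0]], [85, [0, 0, 45], [0, 0, 0]], [85, [0, 0, 95], [0, 0, 0]], [85, [0, 0, 140], [0, 0, 0]], [85, [0, 0, 140], [0, 0, 0]], [85, [0, 0, 140], [0, 0, 0]]])

```text
time_s: 22.7
eef_pos: [545.9, -36.2, 156.0]
ee_rot: [0.001, 0.692, 0.722, 0.0]
force: [0.0, -0.5, -0.0]
grip_width: 0.995
grip_force: 0.0
```

```bash
python3 row.py -24 r3.png
```

```text
yaw 92.46 [545.9 -36.2 156. ] 0.9953964864008084 22.7 [ 0.  -0.5 -0. ]
all 4962 [ -0.7 -81.8] [100.5  49.5] 89.59
crown 2867 [ -1. -82.] [100.2  30.6] 89.08
foot 1040 [ -0.7 -81.8] [100.5  49.5] 89.59
fence 1678 [  -0.1 -143.4] [ 20.7 100. ] 89.99
```

View pics/r3.png

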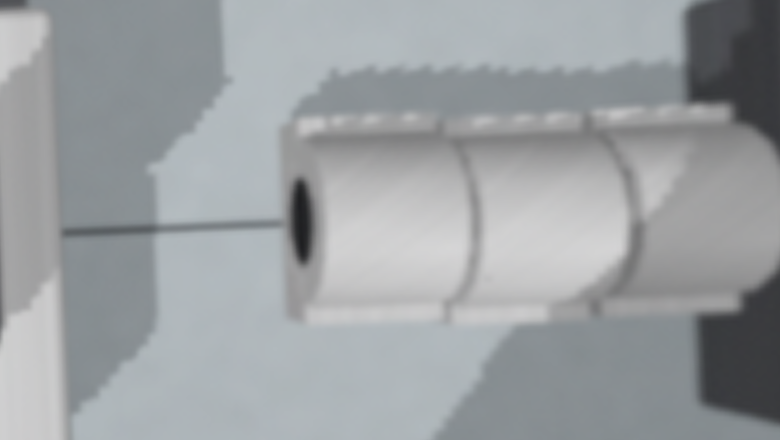

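Emit:
apply_moves(targets=[[85, [5, 40, 10], [0, 0, 2]], [85, [11, 85, 10], [0, 0, 4]], [85, [17, 130, 10], [0, 0, 6]], [85, [24, 175, 10], [0, 0, 8.9]], [85, [30, 220, 10], [0, 0, 8.9]], [85, [36, 265, 10], [0, 0, 8.9]], [85, [42, 310, 10], [0, 0, 8.9]], [85, [48, 350, 5], [0, 0, 8.9]], [85, [49.4, 363.6, 0], [0, 0, 8.9]], [85, [49.4, 363.6, 0], [0, 0, 8.9]], [85, [49.4, 363.6, 0], [0, 0, 8.9]], [85, [49.4, 363.6, 0], [0, 0, 8.9]]])

```text
time_s: 23.95
eef_pos: [595.5, 326.0, 155.5]
ee_rot: [0.0, 0.634, 0.773, -0.0]
force: [0.0, 0.1, 0.0]
grip_width: 1.0
grip_force: 0.0
```

```bash
python3 lug.py 595.3 327.4
```

```text
yaw 101.27 [595.5 326.  155.5] 1.0002265160607284 23.95 [0.  0.1 0. ]
lug 1912 [596.2 327.2] [48.3 32.6] 13.76
crown 832 [596.5 327.2] [27.1 32. ] 14.62
foot 508 [596.1 327.2] [48.2 32.6] 13.54
ctr med [595.9 327.4]
```

Emit:
apply_moves(targets=[[85, [0.5, 1.5, -45], [0, 0, 2.5]], [85, [0.5, 1.5, -90], [0, 0, 2.5]], [85, [0.5, 1.5, -130], [0, 0, 2.5]], [85, [0.5, 1.5, -147], [0, 0, 2.5]], [85, [0.5, 1.5, -152], [0, 0, 2.5]], [85, [0.5, 1.5, -152], [0, 0, 2.5]], [30, [0.5, 1.5, -152], [0, 0, 2.5]], [30, [0.5, 1.5, -152], [0, 0, 2.5]], [30, [0.5, 1.5, -152], [0, 0, 2.5]], [30, [0.5, 1.5, -152], [0, 0, 2.5]], [30, [0.5, 1.5, -152], [0, 0, 2.5]]])

```text
time_s: 25.1
eef_pos: [596.3, 329.4, 5.1]
ee_rot: [0.001, 0.617, 0.787, 0.001]
force: [-1.5, -1.2, 7.6]
grip_width: 0.55
grip_force: 42.1
```

Emit:
apply_moves(targets=[[30, [0, 0, 45], [0, 0, 0]], [30, [0, 0, 90], [0, 0, 0]], [30, [0, 0, 135], [0, 0, 0]], [30, [-7, -45, 140], [0, 0, -4]], [30, [-14, -90, 140], [0, 0, -8]], [30, [-21, -135, 140], [0, 0, -11.4]], [30, [-28, -180, 140], [0, 0, -11.4]], [30, [-35, -225, 140], [0, 0, -11.4]], [30, [-42, -270, 140], [0, 0, -11.4]], [30, [-49, -310, 140], [0, 0, -11.4]], [30, [-52.1, -328.8, 140], [0, 0, -11.4]], [30, [-52.1, -328.8, 140], [0, 0, -11.4]], [30, [-52.1, -328.8, 110], [0, 0, -11.4]], [30, [-52.1, -328.8, 75], [0, 0, -11.4]], [30, [-52.1, -328.8, 45], [0, 0, -11.4]], [30, [-52.1, -328.8, 25], [0, 0, -11.4]], [30, [-52.1, -328.8, 14], [0, 0, -11.4]], [30, [-52.1, -328.8, 11.7], [0, 0, -11.4]], [30, [-52.1, -328.8, 11.7], [0, 0, -11.4]]])

```text
time_s: 27.0
eef_pos: [543.9, 1.0, 16.0]
ee_rot: [0.0, 0.691, 0.722, 0.0]
force: [0.3, -0.2, -1.9]
grip_width: 0.548
grip_force: 45.6
```

Emit:
apply_moves(targets=[[85, [0, 0, 0], [0, 0, 0]], [85, [0, 0, 0], [0, 0, 0]], [85, [0, 0, 0], [0, 0, 0]], [85, [0, 0, 45], [0, 0, 0]], [85, [0, 0, 95], [0, 0, 0]], [85, [0, 0, 140], [0, 0, 0]], [85, [0, -25, 140], [0, 0, 0]], [85, [0, -40, 140], [0, 0, 0]], [85, [0, -40, 140], [0, 0, 0]]])

```text
time_s: 27.9
eef_pos: [543.2, -41.1, 154.4]
ee_rot: [-0.001, 0.693, 0.721, -0.0]
force: [-0.1, 0.6, 0.5]
grip_width: 0.993
grip_force: 0.0
```

```bash
python3 row.py 10 r4.png
```

```text
yaw 92.34 [543.2 -41.1 154.4] 0.9927072463966181 27.9 [-0.1  0.6  0.5]
all 7080 [ -0.6 -64.2] [135.9  49.4] 89.34
crown 4191 [ -0.5 -64.5] [135.3  30.3] 89.35
foot 1384 [ -0.6 -64.2] [135.9  49.4] 89.34
fence 1699 [  -0.2 -143.3] [20.6 99.3] 90.0
```

View pics/r4.png

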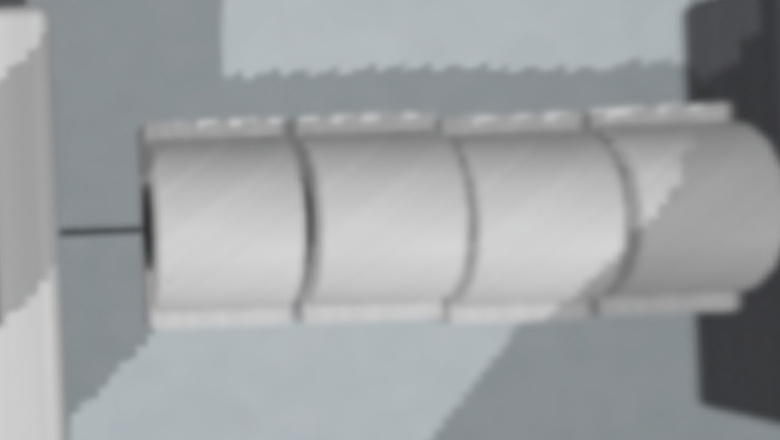

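Emit:
apply_moves(targets=[[50, [0, 10, 0], [0, 0, -8]], [50, [0, 20, 0], [0, 0, -16]], [50, [0, 30, 0], [0, 0, -24]], [50, [0, 40, 0], [0, 0, -32]], [50, [0, 50, 0], [0, 0, -40]], [50, [0, 60, 0], [0, 0, -48]], [50, [0, 70, 0], [0, 0, -56]], [50, [0, 80, 0], [0, 0, -64]], [50, [0, 90, 0], [0, 0, -72]], [50, [-1, 97, 0], [0, 0, -80]], [50, [-1, 97, 0], [0, 0, -88]], [50, [-1, 97, 0], [0, 0, -90]], [50, [-1, 97, 0], [0, 0, -90]], [50, [-1, 97, 0], [0, 0, -90]]])

```text
time_s: 29.35
eef_pos: [542.2, 57.7, 154.5]
ee_rot: [-0.0, 1.0, 0.022, -0.001]
force: [0.0, -0.5, -0.4]
grip_width: 0.587
grip_force: 0.0
```

```bash
python3 fin.py
```

```text
yaw 2.56 [542.2  57.7 154.5] 0.5869425425516799 29.35 [ 0.  -0.5 -0.4]
jaw 13229 [544.   21.9] [ 99.8 280.5] 2.9
fin 912 [541.7  56.2] [43.3 12. ] 2.29
finJ [ 3.6 44.6]
lever none
0
fence 1707 [ 548.8 -127.5] [100.2  28.5] 2.49
```

Emit:
apply_moves(targets=[[50, [0, -1.5, -45], [0, 0, 0]], [50, [0, -1.5, -85], [0, 0, 0]], [50, [0, -1.5, -94], [0, 0, 0]], [50, [0, -1.5, -94], [0, 0, 0]], [0, [0, -1.5, -94], [0, 0, 0]], [0, [0, -1.5, -94], [0, 0, 0]], [0, [0, -1.5, -94], [0, 0, 0]], [0, [0, -1.5, -94], [0, 0, 0]], [0, [0, -1.5, -94], [0, 0, 0]]], squeeze=60)

```text
time_s: 30.3
eef_pos: [543.4, 55.8, 62.9]
ee_rot: [0.0, 1.0, 0.022, 0.001]
force: [-1.3, 0.7, 7.9]
grip_width: 0.133
grip_force: 59.4
```

Emit:
apply_moves(targets=[[0, [0.2, -4, 0], [0, 0, 0]], [0, [0.3, -8, 0], [0, 0, 0]], [0, [0.5, -12, 0], [0, 0, 0]], [0, [0.7, -16, 0], [0, 0, 0]], [0, [0.8, -19, 0], [0, 0, 0]], [0, [0.9, -21, 0], [0, 0, 0]], [0, [1, -23, 0], [0, 0, 0]], [0, [1, -25, 0], [0, 0, 0]], [0, [1.1, -27, 0], [0, 0, 0]], [0, [1.2, -28, 0], [0, 0, 0]], [0, [1.2, -28, 0], [0, 0, 0]]])

```text
time_s: 31.4
eef_pos: [544.5, 28.5, 62.9]
ee_rot: [-0.0, 1.0, 0.021, 0.001]
force: [-1.3, 6.0, 6.6]
grip_width: 0.131
grip_force: 59.5
```

Emit:
apply_moves(targets=[[0, [0, -1, 0], [0, 0, 0]], [0, [0.1, -1, 0], [0, 0, 0]], [0, [0.1, -2, 0], [0, 0, 0]], [0, [0.1, -2, 0], [0, 0, 0]]])

```text
time_s: 31.8
eef_pos: [544.6, 26.7, 62.9]
ee_rot: [-0.001, 1.0, 0.022, 0.001]
force: [-0.6, 6.1, 8.0]
grip_width: 0.128
grip_force: 59.6
```

Emit:
apply_moves(targets=[[0, [0, -1, 0], [0, 0, 0]], [0, [0, -1, 0], [0, 0, 0]], [0, [0.1, -2, 0], [0, 0, 0]], [0, [0.1, -2, 0], [0, 0, 0]]])

```text
time_s: 32.2
eef_pos: [544.6, 26.1, 62.9]
ee_rot: [-0.002, 1.0, 0.022, 0.001]
force: [-0.8, 14.9, 8.9]
grip_width: 0.13
grip_force: 59.9
```

Emit:
apply_moves(targets=[[0, [0, -1, 0], [0, 0, 0]], [0, [0, -1, 0], [0, 0, 0]], [0, [0.1, -2, 0], [0, 0, 0]], [0, [0.1, -2, 0], [0, 0, 0]], [0, [0.1, -2, 0], [0, 0, 0]]])

```text
time_s: 32.7
eef_pos: [544.6, 26.0, 62.9]
ee_rot: [-0.003, 1.0, 0.022, 0.001]
force: [0.3, 27.5, 9.1]
grip_width: 0.131
grip_force: 60.1
```

Emit:
apply_moves(targets=[[50, [0, 0, 0], [0, 0, 0]], [50, [0, 0, 0], [0, 0, 0]], [50, [0, 2, 0], [0, 0, 0]], [50, [0, 2, 40], [0, 0, 0]], [50, [10, 20, 85], [0, 0, 0]], [50, [35, 55, 88], [0, 0, 0]], [50, [59, 86, 88], [0, 0, 0]], [50, [59, 86, 88], [0, 0, 0]], [50, [59, 86, 88], [0, 0, 0]]])

```text
time_s: 33.6
eef_pos: [602.9, 107.9, 148.8]
ee_rot: [0.0, 1.0, 0.022, -0.0]
force: [1.1, 1.1, -0.2]
grip_width: 0.589
grip_force: 0.0
```

```bash
cat > lev.py <<'E'
from look import *
l=(d>0)&(h>62)&(h<110)&(abs(J[...,0])<100)&(abs(J[...,1]-97)<20);rect(l,"lever");print(h[l].max(),np.percentile(P[l],[2,98],axis=0)[:,:3])
cv2.imwrite("pics/"+sys.argv[1],cv2.resize(p,(800,600)))
E
python3 lev.py l2.png
```

```text
yaw 2.51 [602.9 107.9 148.8] 0.588503077769875 33.6 [ 1.1  1.1 -0.2]
lever 764 [585.  109.1] [53.2 14.2] 2.45
107.00316178664895 [[560.9 102.6  64.1]
 [610.9 116.2 105.7]]
```

View pics/l2.png

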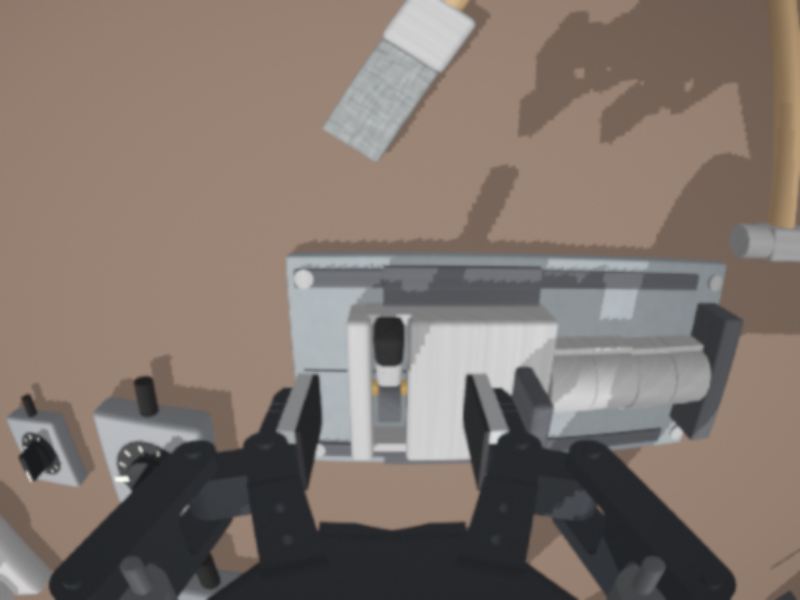

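```bash
python3 - <<'E'
from h import *
z=np.load("w1.npz");c=dict(camera_info("wrist"),extrinsics=z["E"])
P=pts("wrist",z["d"],c);q=P[(P[...,2]>62)&(P[...,0]<530)&(P[...,0]>450)&(abs(P[...,1]+5)<15)]
print(np.percentile(q,[2,98,100],axis=0))
P=np.load("P.npy");q=P[(P[...,2]>62)&(P[...,0]<530)&(P[...,0]>450)&(abs(P[...,1]+5)<15)]
print(np.percentile(q,[2,98,100],axis=0))
E
```

```text
[[481.33656777 -19.36760065  72.43347298   1.        ]
 [512.02544535   9.3717885  420.34071036   1.        ]
 [521.702873     9.99900892 421.84304221   1.        ]]
[[466.10862424 -10.13027024  64.47907734   1.        ]
 [517.32062531   2.43713926 101.43389086   1.        ]
 [522.58102115   2.46309714 104.92015735   1.        ]]
```

Emit:
apply_moves(targets=[[50, [1, 1.3, -45], [0, 0, 0]], [50, [1, 1.3, -75], [0, 0, 0]], [50, [1, 1.3, -83], [0, 0, 0]], [50, [1, 1.3, -83], [0, 0, 0]], [0, [1, 1.3, -83], [0, 0, 0]], [0, [1, 1.3, -83], [0, 0, 0]], [0, [1, 1.3, -83], [0, 0, 0]], [0, [1, 1.3, -83], [0, 0, 0]], [0, [1, 1.3, -83], [0, 0, 0]]], squeeze=40)

```text
time_s: 34.55
eef_pos: [605.1, 109.6, 67.6]
ee_rot: [-0.0, 1.0, 0.022, 0.002]
force: [3.4, 5.1, 5.7]
grip_width: 0.158
grip_force: 39.8
```

Emit:
apply_moves(targets=[[0, [2.5, 0.1, -3.2], [0, 0, 0]], [0, [5, 0.2, -6.6], [0, 0, 0]], [0, [5, 0.2, -6.6], [0, 0, 0]], [0, [5, 0.2, -6.6], [0, 0, 0]]])

```text
time_s: 34.95
eef_pos: [610.1, 109.8, 60.8]
ee_rot: [-0.0, 1.0, 0.022, 0.002]
force: [4.1, 5.9, 5.7]
grip_width: 0.157
grip_force: 40.3
```

Emit:
apply_moves(targets=[[0, [2.5, 0.1, -4], [0, 0, 0]], [0, [5, 0.2, -8], [0, 0, 0]], [0, [5, 0.2, -8], [0, 0, 0]], [0, [5, 0.2, -8], [0, 0, 0]]])

```text
time_s: 35.35
eef_pos: [613.9, 110.0, 56.1]
ee_rot: [-0.0, 1.0, 0.022, 0.0]
force: [-17.4, 1.3, 35.6]
grip_width: 0.158
grip_force: 39.2
```

```bash
python3 - <<'E'
import numpy as np
for t in np.r_[0.95:-0.99:-0.1,-0.98]:
    x=542+83.7*np.sin(t)-615.1; z=13.5+83.7*np.cos(t)-52.8
    print(round(t,2),f"[{x:.0f}, {0.042*x-1.5:.1f}, {z:.0f}]")
E
```

```text
0.95 [-5, -1.7, 9]
0.85 [-10, -1.9, 16]
0.75 [-16, -2.2, 22]
0.65 [-22, -2.4, 27]
0.55 [-29, -2.7, 32]
0.45 [-37, -3.0, 36]
0.35 [-44, -3.4, 39]
0.25 [-52, -3.7, 42]
0.15 [-61, -4.0, 43]
0.05 [-69, -4.4, 44]
-0.05 [-77, -4.7, 44]
-0.15 [-86, -5.1, 43]
-0.25 [-94, -5.4, 42]
-0.35 [-102, -5.8, 39]
-0.45 [-110, -6.1, 36]
-0.55 [-117, -6.4, 32]
-0.65 [-124, -6.7, 27]
-0.75 [-130, -7.0, 22]
-0.85 [-136, -7.2, 16]
-0.95 [-141, -7.4, 9]
-0.98 [-143, -7.5, 7]
```

Emit:
apply_moves(targets=[[0, [-5, -1.2, 9], [0, 0, 0]], [0, [-10, -1.9, 16], [0, 0, 0]], [0, [-16, -2.2, 22], [0, 0, 0]], [0, [-22, -2.4, 27], [0, 0, 0]], [0, [-29, -2.7, 32], [0, 0, 0]], [0, [-37, -3, 36], [0, 0, 0]], [0, [-44, -3.4, 39], [0, 0, 0]], [0, [-52, -3.7, 42], [0, 0, 0]], [0, [-61, -4, 43], [0, 0, 0]], [0, [-69, -4.4, 44], [0, 0, 0]], [0, [-77, -4.7, 44], [0, 0, 0]], [0, [-86, -5.1, 43], [0, 0, 0]], [0, [-94, -5.4, 42], [0, 0, 0]], [0, [-102, -5.8, 39], [0, 0, 0]], [0, [-110, -6.1, 36], [0, 0, 0]], [0, [-117, -6.4, 32], [0, 0, 0]], [0, [-124, -6.7, 27], [0, 0, 0]], [0, [-130, -7, 22], [0, 0, 0]], [0, [-136, -7.2, 16], [0, 0, 0]], [0, [-136, -7.2, 16], [0, 0, 0]]])

```text
time_s: 37.35
eef_pos: [477.9, 104.0, 67.8]
ee_rot: [-0.001, 1.0, 0.021, 0.001]
force: [0.3, 16.3, 0.4]
grip_width: 0.154
grip_force: 40.3
```

Emit:
apply_moves(targets=[[0, [-5, -0.2, -7], [0, 0, 0]], [0, [-5, -0.2, -7], [0, 0, 0]], [0, [-5, -0.2, -7], [0, 0, 0]]])

```text
time_s: 37.65
eef_pos: [475.6, 103.9, 63.6]
ee_rot: [-0.001, 1.0, 0.021, 0.004]
force: [2.5, 15.1, 23.4]
grip_width: 0.156
grip_force: 45.0
```

Emit:
apply_moves(targets=[[0, [-3, 0, -3], [0, 0, 0]], [0, [-3, 0, -3], [0, 0, 0]], [0, [-3, 0, -3], [0, 0, 0]]])

```text
time_s: 37.95
eef_pos: [475.5, 103.8, 63.1]
ee_rot: [-0.001, 1.0, 0.021, 0.008]
force: [4.0, 17.7, 42.1]
grip_width: 0.154
grip_force: 47.5
```

Emit:
apply_moves(targets=[[50, [3, 0, 3], [0, 0, 0]], [50, [3, 0, 3], [0, 0, 0]], [50, [3, 0, 3], [0, 0, 0]], [50, [0, 0, 45], [0, 0, 0]], [50, [0, 0, 90], [0, 0, 0]], [85, [-5, 40, 120], [0, 0, 0]], [85, [-12, 85, 120], [0, 0, 0]], [85, [-20, 130, 120], [0, 0, 0]], [85, [-30, 175, 120], [0, 0, 0]], [85, [-35, 190, 120], [0, 0, 0]], [85, [-35, 190, 120], [0, 0, 0]], [85, [-35, 190, 120], [0, 0, 0]]])

```text
time_s: 39.15
eef_pos: [434.9, 291.5, 176.9]
ee_rot: [0.0, 1.0, 0.022, -0.001]
force: [0.6, -0.7, -0.3]
grip_width: 0.992
grip_force: 0.0
```

```bash
cat > dial.py <<'E'
from look import *
near=(d>0)&(abs(P[...,0]-435)<90)&(abs(P[...,1]-296)<75)
b=near&(h>26)&(h<36);rect(b,"box top")
g=near&(h>60)&(h<82);rect(g,"bar");print(np.median(P[g],0)[:3])
cc=dict(c)
a=ortho("wrist",p,d,cc,32,380,500,230,360,5,"pics/"+sys.argv[1])
bb=ortho("wrist",p,d,cc,70,380,500,230,360,5,"pics/top_"+sys.argv[1])
cv2.imwrite("pics/"+sys.argv[1],cv2.resize(np.hstack([a,bb]),(800,369)))
E
python3 dial.py d1.png
```

```text
yaw 2.49 [434.9 291.5 176.9] 0.9916623056991906 39.15 [ 0.6 -0.7 -0.3]
box top 8002 [436.2 295.1] [100.  108.8] 88.67
bar 735 [435.2 295.3] [14.2 41.9] 63.53
[437.3 295.3  69.5]
```

View pics/d1.png

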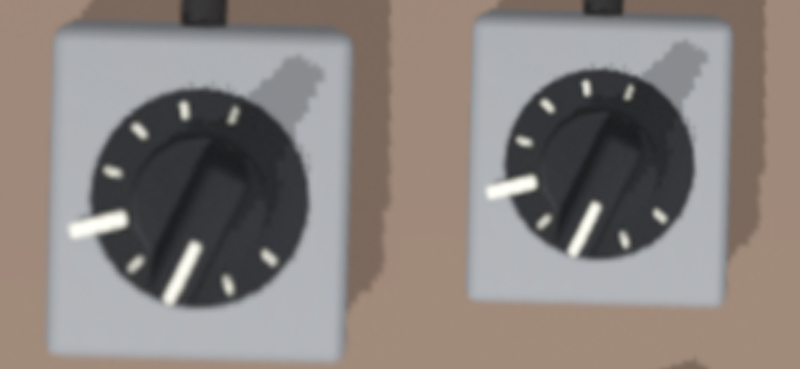

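Emit:
apply_moves(targets=[[60, [0.8, 3.5, 0], [0, 0, 8]], [60, [0.8, 3.5, 0], [0, 0, 16]], [60, [0.8, 3.5, 0], [0, 0, 24]], [60, [0.8, 3.5, 0], [0, 0, 32]], [60, [0.8, 3.5, 0], [0, 0, 40]], [60, [0.8, 3.5, 0], [0, 0, 48]], [60, [0.8, 3.5, 0], [0, 0, 56]], [60, [0.8, 3.5, 0], [0, 0, 64]], [60, [0.8, 3.5, 0], [0, 0, 72]], [60, [0.8, 3.5, 0], [0, 0, 80]], [60, [0.8, 3.5, 0], [0, 0, 88]], [60, [0.8, 3.5, 0], [0, 0, 96]], [60, [0.8, 3.5, 0], [0, 0, 104]], [60, [0.8, 3.5, 0], [0, 0, 112]], [60, [0.8, 3.5, 0], [0, 0, 120]], [60, [0.8, 3.5, 0], [0, 0, 128]], [60, [0.8, 3.5, 0], [0, 0, 136]], [60, [0.8, 3.5, 0], [0, 0, 144]], [60, [0.8, 3.5, 0], [0, 0, 151]], [60, [0.8, 3.5, 0], [0, 0, 151]]])

```text
time_s: 41.2
eef_pos: [436.3, 294.4, 177.5]
ee_rot: [-0.0, 0.23, 0.973, -0.0]
force: [0.4, -0.3, -0.4]
grip_width: 0.702
grip_force: 0.0
```

Emit:
apply_moves(targets=[[50, [0, 0, -45], [0, 0, 0]], [50, [0, 0, -90], [0, 0, 0]], [50, [0, 0, -120], [0, 0, 0]], [50, [0, 0, -132], [0, 0, 0]], [50, [0, 0, -132], [0, 0, 0]], [0, [0, 0, -132], [0, 0, 0]], [0, [0, 0, -132], [0, 0, 0]], [0, [0, 0, -132], [0, 0, 0]], [0, [0, 0, -132], [0, 0, 0]], [0, [0, 0, -132], [0, 0, 0]]], squeeze=25)

```text
time_s: 42.2
eef_pos: [436.3, 295.0, 47.3]
ee_rot: [0.001, 0.229, 0.973, -0.0]
force: [-3.2, -7.5, 9.1]
grip_width: 0.161
grip_force: 26.9
```

Emit:
apply_moves(targets=[[0, [0, 0, 0], [0, 0, -7]], [0, [0, 0, 0], [0, 0, -14]], [0, [0, 0, 0], [0, 0, -21]], [0, [0, 0, 0], [0, 0, -28]], [0, [0, 0, 0], [0, 0, -35]], [0, [0, 0, 0], [0, 0, -42]], [0, [0, 0, 0], [0, 0, -47]], [0, [0, 0, 0], [0, 0, -49.3]], [0, [0, 0, 0], [0, 0, -49.3]], [0, [0, 0, 0], [0, 0, -49.3]], [0, [0, 0, 0], [0, 0, -49.3]]])

```text
time_s: 43.3
eef_pos: [435.7, 294.5, 47.2]
ee_rot: [0.001, 0.614, 0.789, -0.001]
force: [-5.9, -11.0, 11.8]
grip_width: 0.156
grip_force: 27.3
```

Emit:
apply_moves(targets=[[50, [0, 0, 0], [0, 0, 0]], [50, [0, 0, 0], [0, 0, 0]], [50, [0, 0, 0], [0, 0, 0]], [50, [0, 0, 45], [0, 0, 0]], [50, [0, 0, 90], [0, 0, 0]], [85, [0, 0, 132], [0, 0, 0]], [85, [0, 0, 132], [0, 0, 0]], [85, [0, 0, 132], [0, 0, 0]]])

```text
time_s: 44.1
eef_pos: [436.0, 295.8, 178.0]
ee_rot: [0.0, 0.614, 0.789, 0.001]
force: [0.2, -0.6, -1.1]
grip_width: 0.995
grip_force: 0.0
```

```bash
python3 dial.py d2.png
```

```text
yaw 104.18 [436.  295.8 178. ] 0.9951431607344033 44.1 [ 0.2 -0.6 -1.1]
box top 7896 [435.3 296.1] [ 98.7 109.7] 88.6
bar 720 [435.2 295.4] [13.8 41.6] 13.82
[434.6 297.2  69.4]
```

View pics/d2.png

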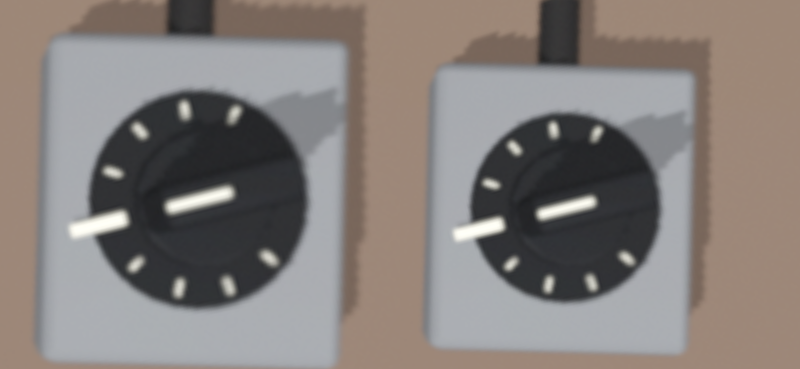

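Emit:
apply_moves(targets=[[85, [15, -40, 40], [0, 0, -4]], [85, [35, -85, 70], [0, 0, -8]], [85, [55, -130, 70], [0, 0, -12]], [85, [70, -175, 70], [0, 0, -12]], [85, [85, -220, 70], [0, 0, -12]], [85, [100, -265, 70], [0, 0, -12]], [85, [105, -310, 70], [0, 0, -12]], [85, [109, -330, 70], [0, 0, -12]], [85, [109, -330, 70], [0, 0, -12]], [85, [109, -330, 70], [0, 0, -12]]])

```text
time_s: 45.15
eef_pos: [544.5, -34.1, 246.3]
ee_rot: [-0.001, 0.694, 0.72, -0.0]
force: [0.6, -0.2, -0.1]
grip_width: 0.998
grip_force: 0.0
```

```bash
python3 - <<'E'
import sys; sys.argv=["row.py","-8","r5.png"]
exec(open("row.py").read())
fa=(d>0)&(h>44)&(h<51)&(abs(J[...,0])<48)&(J[...,1]>-8)&(J[...,1]<12)
print("jaw face y",np.percentile(J[fa][:,1],2))
cv2.imwrite("pics/r5.png",cv2.resize(p,(800,600),interpolation=cv2.INTER_CUBIC))
E
```

```text
yaw 92.14 [544.5 -34.1 246.3] 0.9978460540577582 45.15 [ 0.6 -0.2 -0.1]
all 3687 [ -0.6 -70.1] [ 50.4 124.2] 0.79
crown 2268 [ -0.1 -70. ] [124.1  30.2] 89.07
foot 702 [ -0.6 -70.2] [ 50.4 123.9] 0.79
fence 1113 [   0.4 -143.1] [20.3 99.5] 89.79
jaw face y -6.647958485786723
```

View pics/r5.png

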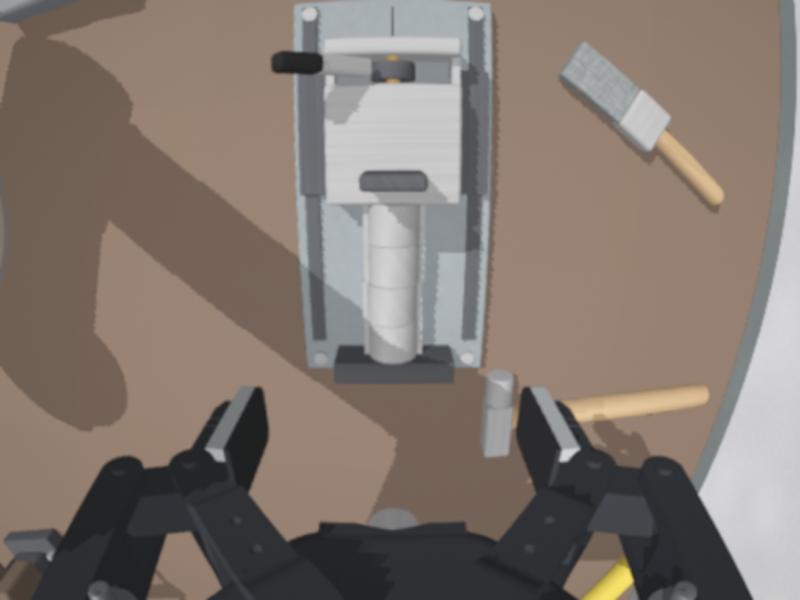

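The four lugs stand in a snug, centred row between the fence and the jaw. The lever is fully over to −x and locked, and the dial points at its broad mark.

```bash
python3 -c "
from rig import ctrl
print(ctrl.finish_job())"
```

```text
the job is handed in; nothing more can be done
None
```

The job is handed in: all four lugs are snug in one row and centred to about 1 mm, the jaw is locked, the dial is on its broad white mark, and the tin, brush and hammer were not touched. On the first flip the lever stopped about 0.1 rad short of its end stop; the jaw still slid freely, and I took it right to the stop only after the lugs were placed and the jaw closed up, just before locking.

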